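# Unlock the inspection slide and run the specimen under the magnifier

### The arm

A 6-joint arm with a two-finger parallel gripper is mounted at the origin on a cart in front of the work surface, level with it; the furniture and walls round the work are solid. World frame = base frame: x ahead of the robot, y to its left, z up, the work surface at z = 0. Lengths are in m, angles in rad, forces in N, time in s.
With the tool pointing down it reaches from about 0.25 to 0.725 m from the base axis. Payload 4 kg.
Tool frame: the origin (TCP) lies midway between the tips of the shut fingers; the grasp point (between the pads) lies 19 mm behind it; z points along the fingers, y is the line along which they close (so a half turn about z gives the same grasp; the last joint's range is limited). The gripper opens to 85 mm and grips with 20 to 120 N. Pads are 22 mm wide; open, the fingers measure 114 mm over their backs; the gripper's body (76 mm by 85 mm) begins 54 mm behind the grasp point. The pads swing forward as they close: fully open they stand 13 mm farther back than shut.
Start: joints at [-1.116, 0.241, 0.005, 1.335, 0, 1.571], TCP at [0.22, -0.449, 0.231] pointing down, gripper open.
Joint ranges: [-2.72, 2.72], [-1.05, 1.87], [-1.09, 1.28], [-1.99, 2.15], [-1.42, 1.44], [-3.14, 3.14]. Speed limits (rad/s): [2.79, 2.79, 3.14, 3.14, 3.14, 3.14].

### API

Orientations are given as a unit quaternion [x, y, z, w].
In Python, from workcell import bot gives the robot as it stands. The module is installed in compiled form; this text tells all that it offers.
- The arm moves only by the tool drive_tool, never from a script. Its arguments are lists of equal length, an entry for each row: "slide": the shift along the tool's x, y, z scaled (see below), a list of three; "rotation": the turn, a rotation vector about the tool's x, y, z scaled (see below), a list of three. A call has exactly 8 rows; each row is the pose to reach, as a shift and turn from the pose commanded when the call began, along the tool's axes at that moment; what a row does not reach only later rows make up. The controller multiplies each number of a shift by 250 mm and each number of a turn by 0.5 rad. A row lasts 1/8 s, in which the tool goes at most 62.5 mm and 10.7 degrees, less where a joint would pass 70% of its speed; a pose out of reach is approached as far as the arm can. A call with a number of a shift or a turn outside -1 to 1 is refused whole. A call with a gripper value outside its range is refused whole. "gripper" is the opening, from 0 (shut) to 1 (fully open), set as the call begins (left out, the last holds). The fingers move at their own pace and stop on an object; the grip force is fixed at half the most. Time passes only in rows, so rows that repeat a pose let the fingers close, or fill a call up. It gives the time, the measured TCP pose, the force, the opening and the grip force at its end, in the units of the state.
- bot.get_obs(): the state, without advancing time (a new reading comes with each control period).
- bot.camera(name): name is "scene" or "top" or "wrist"; returns a dict with "image" (480x640x3 uint8, red, green, blue), "z_map" (480x640 float32, m along the optical axis (not along the pixel's ray), 0 where there is no reading), "camera_matrix" (3x3 intrinsics, pixels), "k1" (the pictures are not rectified: a ray, as slopes to the right and down, at radius r is drawn at 1 + k1 r^2 times it, then the intrinsics apply), "xyz" and "orientation" of the camera in the world. Camera axes: x right, y up, looking along -z (the intrinsics and any distortion apply to the point x, -y, -z); pixel columns grow to the right and rows downward; lengths in m; the calibration is good to about 2 mm. A picture is of the moment at which its call begins.
- bot.job_done(): hands the job in; it is judged then, once.
The state is a dict: "clock": time; "joint_pos": joint angles; "joint_vel": joint speeds; "tau": joint torques, N m; "eef_pos": TCP position; "tool_rot": TCP orientation; "ft_force": force on the tool from outside, world axes, zero at the start; "ft_torque": the same for the moment, N m; "grip_width": finger opening in m; "grasp_force": force on a finger pad.
Only numpy, scipy, OpenCV 4.12 (cv2) and the standard library are available. Lean on these libraries where they do the work, as an engineer would, in place of code of your own. Each camera call takes 0.05 s, during which the arm holds its last target. There are 200 camera calls.

### The job

The carriage of the inspection slide is held by a lock screw whose pointed end sits in a slot. Roll a fingertip lightly across the knurled rim of its brass wheel, anticlockwise as you face the wheel, for two full turns (a quarter turn either way is fine; at three turns the screw would come out of its thread). Only then push the carriage (its upright tab is there for the finger) all the way to the far stop, so that the red specimen comes to rest under the magnifier; leave the specimen untouched in its nest and do not disturb the other things on the bench.

Things in the scene. Friction and masses are not known exactly. Their poses are not given: they have to be found in the camera images.
- slide_base: Inspection slide fixed on the bench: grey base 120 x 260 mm, two steel guide rods along its y, aluminium stop block at each end (48 mm high), magnifier on a post at the back. Origin: centre of its underside. At yaw 0 its x points away from the robot (the wheel is on the -x side), y to the robot's left along the rods, z up; all parts share these axes. Position and yaw (within 0.35 rad) vary.
- carriage (a joint): Travel of the black carriage in m from the home stop (0, its start) towards -y of the base, to the far stop at 0.075. Runs stiffly (2 to 3 N) and stays where it is left. Held at home, with 1 mm of play, while the screw's end is in its 6 mm deep slot (free after 1.7 turns). Its upper face, 140 mm long, is 50 mm above the bench.
- lock_wheel (a joint): Turn of the lock wheel in rad: 0 at the start (screw fully in), growing anticlockwise as seen facing the wheel from the -x side, i.e. while the top of its rim moves towards +y of the base; 12.57 is two turns. Stays where it is left; takes 0.035 N m (2 N at the rim). A black line on face and rim points up at 0. The thread moves screw and wheel out (-x) 3.5 mm a turn.
- lock_screw: Lock screw with its knurled brass wheel; origin: the wheel's centre. Wheel 36 mm diameter, 16 mm thick, axis along x of the base, centre 43 mm and top of the rim 61 mm above the bench. At the start 74 mm to -x, 55 mm to +y of the base's origin; moves with the carriage. The carriage edge is 11 mm behind it and 11 mm below the rim's top. Rim friction about 0.6, so some 10 N of press drives it. Frame does not turn.
- push_tab (a point): Centre of the ribbed pushing face (+y face) of the aluminium tab standing at the home end of the carriage: face 34 mm wide along x, from 50 to 79 mm above the bench, tab 8 mm thick. Push it towards -y of the base. On the +y side of the face nothing stands higher than 51 mm. Moves with the carriage.
- nest (a point): Centre of the shallow round nest on the carriage, at the carriage's upper face (50 mm above the bench), in which the specimen sits; a ring 7 mm high, 34 mm inside diameter. Moves with the carriage.
- specimen_center (a point): Centre of the red mounted specimen, a resin puck 32 mm in diameter and 19 mm high lying loose in the nest; its centre is 59.5 mm above the bench. Not to be touched.
- view_axis (a point): Point on the vertical axis of the magnifier, 60 mm above the bench; the specimen comes here when the carriage stands at the far stop. The magnifier is a black cylinder 39 mm in diameter, 94 to 118 mm above the bench; its post, 122 mm high, stands 52 mm towards +x.
- puck_black: Black specimen puck, 30 mm diameter, 17 mm high, loose in front of the slide; origin at the centre of its underside. Leave alone.
- puck_cream: Cream specimen puck, 30 mm diameter, 19 mm high, loose in front of the slide; origin at the centre of its underside. Leave alone.
- swab_tub: Clear tub of blue swabs, 77 mm diameter, 82 mm high, loose; origin at the centre of its underside. Leave alone.
- wash_bottle: White wash bottle with red spout, 52 mm diameter, 164 mm high, loose; origin at the centre of its underside. Leave alone.
- paste_tin: Round tin with yellow lid, 60 mm diameter, 24 mm high, loose; origin at the centre of its underside. Leave alone.
- tweezers: Steel tweezers, 132 mm long, lying loose behind the slide; origin at the centre of the underside. Leave alone.

How it is judged:
On the way:
1. the lock wheel is backed off two full turns, within a quarter turn, with the carriage still at home (value of joint lock_wheel between 10.9956 and 14.1372 rad and value of joint carriage below 0.006 m), for 0.2 s.
At the end, for the whole second after the job is handed in: The lock wheel stands two full turns (within a quarter turn) from where it started, the carriage is within 3 mm of the far stop and both are at rest; the specimen lies flat in its nest, within 3 mm of the nest's centre and within 6 mm of the magnifier's axis (value of joint lock_wheel between 10.9956 and 14.1372 rad and value of joint carriage above 0.072 m and velocity of joint carriage below 0.005 m/s and velocity of joint lock_wheel between -0.05 and 0.05 rad/s and horizontal distance between specimen_center and view_axis below 0.006 m and horizontal distance between specimen_center and nest below 0.003 m and angle between specimen_center's own z axis and vertical below 0.08 rad and height (world z) of specimen_center below 0.0625 m); the robot touches nothing.
It fails at once if the lock screw is turned out 2.75 turns or more (value of joint lock_wheel above 17.2788 rad).
It fails at once if the wheel is pressed or squeezed with more than 30 N (contact force between the fingers and lock_screw above 30 N).
It fails at once if the specimen is touched by the robot or lifted out of its nest (contact force between any of the arm, the fingers and specimen above 0.5 N or height (world z) of specimen_center above 0.066 m).
It fails at once if one of the other loose things (two pucks, swab tub, wash bottle, paste tin, tweezers) is moved by more than 1 cm (distance of any of puck_black, puck_cream, swab_tub, wash_bottle, paste_tin, tweezers from where it was at the start of the episode above 0.01 m).
It also fails if it takes over 67 s, if anything falls off the work surface, if the arm or the gripper's body presses on something with over 40 N, if the wrist force passes 120 N, or if a joint passes its speed limit or range.

## Working session

There is one attempt and no reset: what is moved stays moved. The work goes in short steps, Python scripts to look and compute and a tool call to move; the robot and the scene stay as the last step left them, time stands still between calls to the robot, and variables do not carry over. Pictures are saved under pics/ and viewed, at most 13 in all, crops included, and the job is handed in when it is done.

Besides the shell and the picture viewer there is one more tool, called after "Emit:" in YAML: its name, and indented under it one key for each argument. drive_tool: Moves the arm, as the interface text tells. Shifts and turns lie within -1 to 1; 1 stands for 250 mm of shift or 0.5 rad of turn. Its arguments: {"type":"object","properties":{"slide":{"type":"array","items":{"type":"array","items":{"type":"number"}}},"rotation":{"type":"array","items":{"type":"array","items":{"type":"number"}}},"gripper":{"type":"number"}},"required":["slide","rotation"]}

```bash
mkdir -p pics; cat > h.py <<'E'
import numpy as np, cv2
from workcell import bot
from scipy.spatial.transform import Rotation as R
def cloud(c):
    K=c["camera_matrix"];h,w=c["z_map"].shape
    u,v=np.meshgrid(np.arange(w),np.arange(h))
    x=(u-K[0,2])/K[0,0];y=(v-K[1,2])/K[1,1];a,b=x.copy(),y.copy()
    for _ in range(8):
        s=1+c["k1"]*(a*a+b*b);a,b=x/s,y/s
    z=c["z_map"];P=np.stack([a*z,-b*z,-z],-1)
    P=P@R.from_quat(c["orientation"]).as_matrix().T+np.array(c["xyz"])
    P[z==0]=np.nan
    return P
def save(n,im): cv2.imwrite(f"pics/{n}.png",im[...,::-1])
E
python3 - <<'E'
from h import *
o=bot.get_obs();print(o)
for n in("top","scene"):
    c=bot.camera(n);save(n,c["image"]);np.savez(n,P=cloud(c),im=c["image"]);print(n,c["xyz"],c["orientation"],c["k1"],c["camera_matrix"][0,0])
E
```

```text
{'clock': 0.0, 'joint_pos': array([-1.11599558e+00,  2.41412107e-01,  3.74043251e-03,  1.33519777e+00,
        9.28863481e-06,  1.57076614e+00]), 'joint_vel': array([-0.00093611,  0.00073679,  0.0005136 , -0.00031087, -0.00073015,
        0.00011821]), 'tau': array([ 6.37049525e-04, -3.72321296e+01,  2.52403897e+01,  1.70887378e-02,
        7.58080455e-05,  2.55813973e-06]), 'eef_pos': array([ 0.21937026, -0.44861284,  0.23041957]), 'tool_rot': array([ 9.74251836e-01,  2.25460166e-01, -2.29147440e-04, -1.01092319e-03]), 'ft_force': array([ 0.04933686, -0.74041536, -0.50833542]), 'ft_torque': array([-0.01224818, -0.04333498,  0.02116254]), 'grasp_force': 0.0, 'grip_width': 0.08544832698420564}
top [ 0.38093871 -0.18229334  1.36405297] [ 0.03203998 -0.0365652  -0.7008723   0.71162803] 0.014099875888342064 555.2832029679784
scene [0.16365972 0.47977255 0.64485557] [-0.10013652  0.43120475  0.87329433 -0.20345063] -0.04848204395469255 467.0155580579633
```

View pics/top.png

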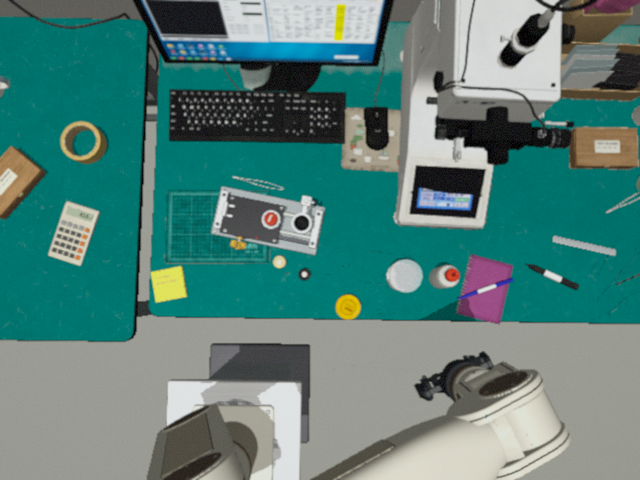

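View pics/scene.png

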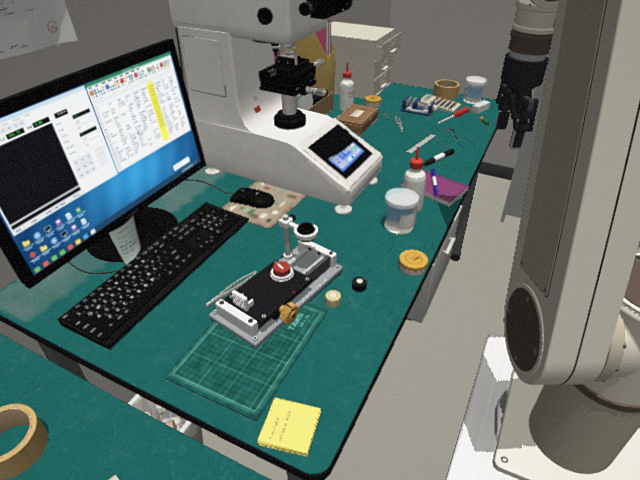

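```bash
python3 - <<'E'
from h import *
d=np.load("top.npz");P=d["P"];im=d["im"]
hsv=cv2.cvtColor(im,cv2.COLOR_RGB2HSV).astype(int)
def rep(n,m,b):
    k=np.zeros(m.shape,bool);k[b[1]:b[3],b[0]:b[2]]=1;m=m&k
    v,u=np.nonzero(m);print(n,m.sum(),u.mean().round(1),v.mean().round(1),np.nanmedian(P[m],0).round(4),np.nanmin(P[m],0).round(3),np.nanmax(P[m],0).round(3))
    return m
H,S,V=hsv[...,0],hsv[...,1],hsv[...,2]
rep("red",((H<8)|(H>170))&(S>130)&(V>90)&(P[...,2]>.05),(255,200,290,235))
rep("brass",(H>8)&(H<28)&(S>110),(222,228,255,258))
rep("mag",(P[...,2]>.10)&(V<90),(285,205,330,245))
m=rep("base",(P[...,2]>.012)&(P[...,2]<.06)&(S<90),(205,180,330,260))
pts=P[m][:,:2].astype(np.float32)
print(cv2.minAreaRect((pts*1000)))
tab=rep("tab",(P[...,2]>.066)&(P[...,2]<.09),(205,180,250,235))
d=np.load("scene.npz");P=d["P"];im=d["im"];hsv=cv2.cvtColor(im,cv2.COLOR_RGB2HSV).astype(int);H,S,V=hsv[...,0],hsv[...,1],hsv[...,2]
rep("red",((H<8)|(H>170))&(S>130)&(V>90)&(P[...,2]>.05),(265,255,300,285))
rep("brass",(H>8)&(H<28)&(S>110),(272,295,305,328))
c=im[200:350,200:360];save("sc",cv2.resize(c,None,fx=4,fy=4,interpolation=2))
for n in("top",):
  i=np.load(n+".npz")["im"][180:260,200:335];save("tc",cv2.resize(i,None,fx=5,fy=5,interpolation=2))
E
```

```text
red 87 270.7 218.8 [ 0.5346 -0.0843  0.0694] [ 0.523 -0.096  0.062] [ 0.55  -0.07   0.076]
brass 118 237.6 243.5 [ 0.4756 -0.0061  0.0564] [ 0.466 -0.022  0.043] [0.495 0.013 0.067]
mag 52 302.3 221.6 [ 0.5252 -0.1598  0.1175] [ 0.507 -0.187  0.107] [ 0.564 -0.142  0.123]
base 4542 265.5 220.7 [ 0.5325 -0.064   0.0472] [ 0.443 -0.209  0.012] [0.637 0.066 0.06 ]
((539.3414916992188, -71.96127319335938), (264.00018310546875, 177.63351440429688), 75.95668029785156)
tab 61 224.1 208.8 [0.5555 0.0254 0.0778] [0.54  0.019 0.066] [0.572 0.033 0.087]
red 127 281.1 267.3 [ 0.5352 -0.0789  0.0702] [ 0.521 -0.097  0.064] [ 0.554 -0.067  0.073]
brass 300 287.6 311.8 [4.747e-01 1.000e-04 5.190e-02] [ 0.465 -0.026  0.017] [0.498 0.013 0.065]
```

View pics/sc.png

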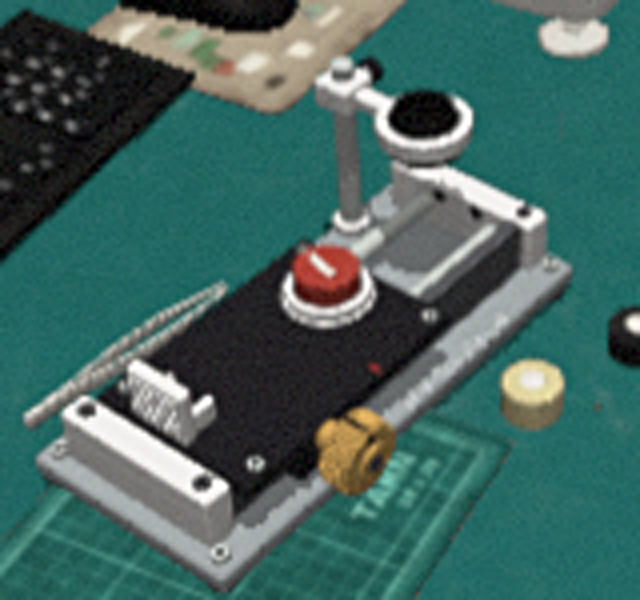

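Emit:
drive_tool:
  slide:
    - [0.1, -0.08, 0]
    - [0.25, -0.2, 0]
    - [0.4, -0.32, 0]
    - [0.55, -0.44, 0]
    - [0.7, -0.56, 0]
    - [0.85, -0.68, 0]
    - [0.95, -0.76, 0]
    - [0.95, -0.76, 0]
  rotation:
    - [0, 0, 0.1]
    - [0, 0, 0.2]
    - [0, 0, 0.35]
    - [0, 0, 0.5]
    - [0, 0, 0.6]
    - [0, 0, 0.66]
    - [0, 0, 0.66]
    - [0, 0, 0.66]
  gripper: 0

```text
clock: 1.1
eef_pos: [0.3498, -0.1725, 0.231]
tool_rot: [0.998, 0.065, -0.0, -0.0]
ft_force: [-0.6, -0.1, 0.1]
grip_width: -0.0001
grasp_force: 0.0
```

```bash
python3 - <<'E'
from h import *
o=bot.get_obs();print(o["clock"],o["joint_pos"].round(3),o["eef_pos"],o["ft_force"],o["grip_width"])
print(R.from_quat(o["tool_rot"]).as_matrix().round(3))
c=bot.camera("wrist");save("w1",c["image"]);print(c["xyz"])
E
```

```text
1.1 [-0.458  0.023 -0.25   1.298  0.     2.554] [ 0.34983543 -0.172514    0.2310316 ] [-0.56653878 -0.11761471  0.05450939] -0.0001318111677544637
[[ 0.992  0.129 -0.001]
 [ 0.129 -0.992  0.   ]
 [-0.001 -0.    -1.   ]]
[ 0.43285682 -0.16137285  0.37452726]
```

View pics/w1.png

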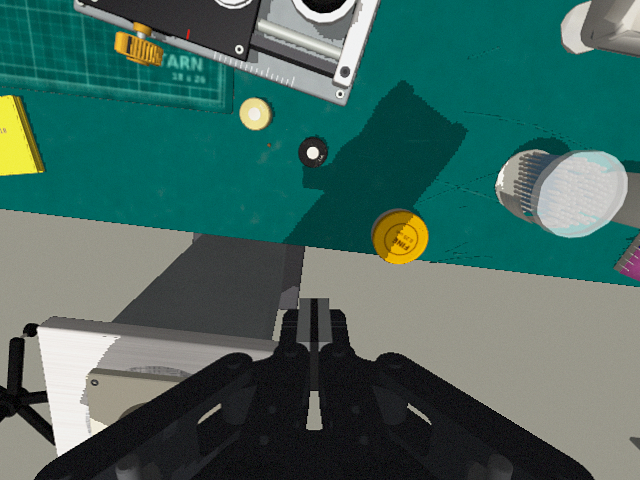

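Emit:
drive_tool:
  slide:
    - [0.05, -0.08, 0]
    - [0.1, -0.18, 0]
    - [0.16, -0.3, 0]
    - [0.22, -0.4, 0]
    - [0.27, -0.49, 0]
    - [0.27, -0.49, 0]
    - [0.27, -0.49, 0]
    - [0.27, -0.49, 0]
  rotation:
    - [0, 0, 0.02]
    - [0, 0, 0.04]
    - [0, 0, 0.06]
    - [0, 0, 0.06]
    - [0, 0, 0.06]
    - [0, 0, 0.06]
    - [0, 0, 0.06]
    - [0, 0, 0.06]

```text
clock: 2.15
eef_pos: [0.4009, -0.0452, 0.2312]
tool_rot: [0.999, 0.046, -0.0, 0.0]
ft_force: [-0.7, -0.7, 0.0]
grip_width: 0.0004
grasp_force: 0.0
```

```bash
python3 - <<'E'
from h import *
c=bot.camera("wrist");save("w2",c["image"]);P=cloud(c);np.savez("w2",P=P,im=c["image"])
o=bot.get_obs();print(o["clock"],o["joint_pos"].round(3),o["eef_pos"],o["ft_force"]);print(R.from_quat(o["tool_rot"]).as_matrix().round(3))
hsv=cv2.cvtColor(c["image"],cv2.COLOR_RGB2HSV).astype(int);H,S,V=hsv[...,0],hsv[...,1],hsv[...,2]
def comp(n,m):
    k,l,s,_=cv2.connectedComponentsWithStats(m.astype(np.uint8));i=1+s[1:,4].argmax();m=l==i
    v,u=np.nonzero(m);p=P[m][:,:2];p=p[np.isfinite(p[:,0])]
    print(n,s[i],np.nanmedian(P[m],0).round(4),np.nanmin(P[m],0).round(4),np.nanmax(P[m],0).round(4),cv2.minAreaRect((p*1000).astype(np.float32)))
Z=P[...,2]
near=(P[...,0]>.42)&(P[...,0]<.65)&(P[...,1]>-.25)&(P[...,1]<.1)
comp("red",((H<8)|(H>170))&(S>130)&(V>90)&(Z>.05)&near)
comp("brass",(H>8)&(H<28)&(S>110)&(Z>.02)&near)
comp("mag",(Z>.105)&(V<80)&near)
comp("carr",(abs(Z-.05)<.006)&(V<90)&near)
comp("tab",(Z>.07)&(Z<.09)&(P[...,1]>0)&near)
comp("all",(Z>.004)&(Z<.06)&near&(S<90))
E
```

```text
2.2 [-0.112  0.049 -0.222  1.3   -0.     2.937] [ 0.40093902 -0.04512981  0.23126145] [-0.41929581 -0.60770283  0.82161667]
[[ 0.996  0.093 -0.   ]
 [ 0.093 -0.996 -0.   ]
 [-0.     0.    -1.   ]]
red [ 356   42   40   45 1233] [ 0.5351 -0.0822  0.0698] [ 0.5199 -0.098   0.0562] [ 0.5513 -0.0662  0.072 ] ((535.5304565429688, -82.29214477539062), (31.451217651367188, 31.557680130004883), 8.720741271972656)
brass [257 120  42  27 740] [ 0.4751 -0.0061  0.0585] [ 0.4642 -0.0232  0.0417] [0.4855 0.0137 0.064 ] ((474.2353820800781, -4.383548736572266), (35.71514892578125, 18.536304473876953), 79.14802551269531)
mag [ 462   59   52   56 1344] [ 0.5219 -0.1558  0.1164] [ 0.5037 -0.1718  0.105 ] [ 0.5387 -0.1376  0.1212] ((520.8927612304688, -154.45956420898438), (35.36068344116211, 32.94206237792969), 18.652057647705078)
carr [  229     0   234   150 16203] [ 0.5319 -0.0359  0.0508] [ 0.4765 -0.1744  0.044 ] [0.5818 0.0394 0.0559] ((529.2564697265625, -73.81460571289062), (215.9261474609375, 93.71759033203125), 79.13883209228516)
tab [231   0  21  45 583] [0.5538 0.0243 0.0792] [0.5396 0.0183 0.0703] [0.5695 0.032  0.0818] ((555.0768432617188, 25.457252502441406), (9.39332103729248, 30.99042320251465), 79.40282440185547)
all [  210     0   285   170 30108] [ 0.5298 -0.0669  0.05  ] [ 0.4556 -0.1947  0.0143] [0.5958 0.065  0.06  ] ((538.799560546875, -72.25070190429688), (258.2686767578125, 121.89079284667969), 79.1729965209961)
```

View pics/w2.png

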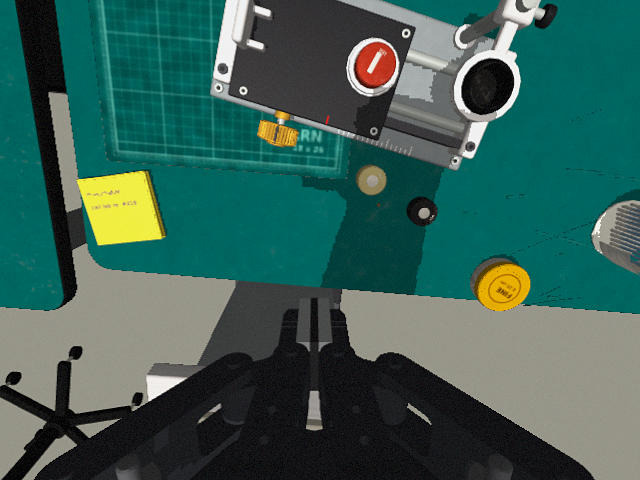

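Emit:
drive_tool:
  slide:
    - [0.1, -0.05, 0.05]
    - [0.2, -0.1, 0.15]
    - [0.289, -0.141, 0.25]
    - [0.289, -0.141, 0.36]
    - [0.289, -0.141, 0.47]
    - [0.289, -0.141, 0.58]
    - [0.289, -0.141, 0.625]
    - [0.289, -0.141, 0.625]
  rotation:
    - [0, 0, 0]
    - [0, 0, 0]
    - [0, 0, 0]
    - [0, 0, 0]
    - [0, 0, 0]
    - [0, 0, 0]
    - [0, 0, 0]
    - [0, 0, 0]

```text
clock: 3.2
eef_pos: [0.4694, -0.0027, 0.0747]
tool_rot: [0.999, 0.047, -0.001, 0.0]
ft_force: [-0.2, -0.1, 0.1]
grip_width: -0.0
grasp_force: 0.0
```

```bash
python3 - <<'E'
from h import *
c=bot.camera("wrist");save("w3",c["image"]);P=cloud(c)
o=bot.get_obs();print(o["clock"],o["joint_pos"].round(3),o["eef_pos"],o["ft_force"])
hsv=cv2.cvtColor(c["image"],cv2.COLOR_RGB2HSV).astype(int);H,S,V=hsv[...,0],hsv[...,1],hsv[...,2]
m=(H>8)&(H<28)&(S>110)&(P[...,2]>.02)&(P[...,0]>.45)&(P[...,0]<.51)&(abs(P[...,1])<.04)
print(m.sum(),np.nanmedian(P[m],0),np.nanpercentile(P[m],[1,99],axis=0))
E
```

```text
3.25 [-0.005  0.315 -0.332  0.924 -0.     3.042] [ 0.47015758 -0.00259394  0.07550473] [0.15868573 0.3211763  0.55807718]
2735 [ 0.48088982 -0.00324299  0.05580578] [[ 0.46715143 -0.02174561  0.03428853]
 [ 0.49388227  0.01334714  0.16026942]]
```

View pics/w3.png

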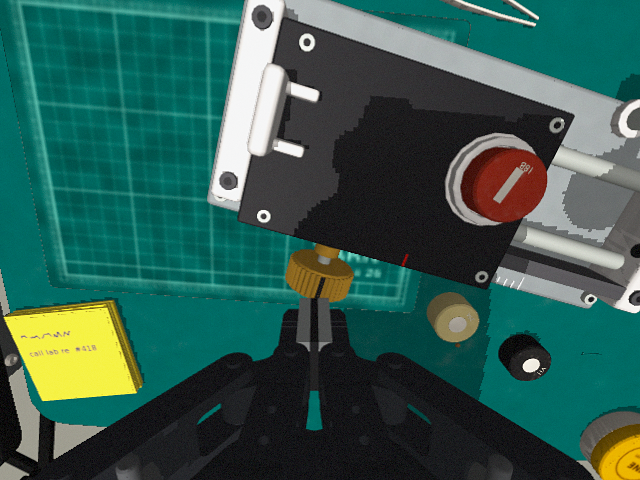

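Emit:
drive_tool:
  slide:
    - [0, 0, 0.02]
    - [0, 0, 0.035]
    - [0, 0, 0.045]
    - [0, 0, 0.05]
    - [0, 0, 0.054]
    - [0, 0, 0.058]
    - [0, 0, 0.06]
    - [0, 0, 0.06]
  rotation:
    - [0, 0, 0]
    - [0, 0, 0]
    - [0, 0, 0]
    - [0, 0, 0]
    - [0, 0, 0]
    - [0, 0, 0]
    - [0, 0, 0]
    - [0, 0, 0]

```text
clock: 4.25
eef_pos: [0.47, -0.0023, 0.0608]
tool_rot: [0.999, 0.047, 0.0, 0.0]
ft_force: [-1.6, 0.6, 7.4]
grip_width: -0.0004
grasp_force: 3.0
```

Emit:
drive_tool:
  slide:
    - [0, 0, 0.002]
    - [0.0022, -0.0077, 0.002]
    - [0.0045, -0.0154, 0.002]
    - [0.0067, -0.023, 0.002]
    - [0.0089, -0.0307, 0.003]
    - [0.0111, -0.0384, 0.005]
    - [0.0134, -0.0461, 0.007]
    - [0.0134, -0.0461, 0.007]
  rotation:
    - [0, 0, 0]
    - [0, 0, 0]
    - [0, 0, 0]
    - [0, 0, 0]
    - [0, 0, 0]
    - [0, 0, 0]
    - [0, 0, 0]
    - [0, 0, 0]

```text
clock: 5.25
eef_pos: [0.4722, 0.0097, 0.0588]
tool_rot: [0.999, 0.047, 0.0, -0.0]
ft_force: [-0.8, 0.4, 5.4]
grip_width: -0.0001
grasp_force: 2.6
```

```bash
python3 - <<'E'
from h import *
c=bot.camera("wrist");P=cloud(c)
o=bot.get_obs();print(o["clock"],o["eef_pos"],o["ft_force"])
save("w4",cv2.resize(c["image"][220:340,240:400],None,fx=4,fy=4,interpolation=2))
E
```

```text
5.3 [0.47218596 0.00965856 0.05876989] [-1.71332338  0.05111751  5.62702836]
```

View pics/w4.png

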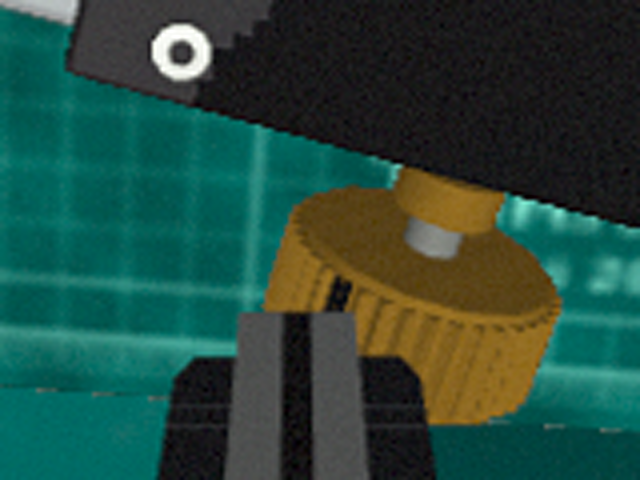

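Emit:
drive_tool:
  slide:
    - [0, 0, -0.03]
    - [-0.0301, 0.1037, -0.03]
    - [-0.0301, 0.1037, 0.0]
    - [-0.0267, 0.0922, -0.0026]
    - [-0.02, 0.0692, -0.005]
    - [-0.0111, 0.0384, -0.005]
    - [-0.0033, 0.0115, -0.0035]
    - [0.0011, -0.0038, 0.0014]
  rotation:
    - [0, 0, 0]
    - [0, 0, 0]
    - [0, 0, 0]
    - [0, 0, 0]
    - [0, 0, 0]
    - [0, 0, 0]
    - [0, 0, 0]
    - [0, 0, 0]

```text
clock: 6.3
eef_pos: [0.4727, 0.0112, 0.0584]
tool_rot: [0.999, 0.048, 0.0, 0.0]
ft_force: [-0.5, -1.2, 3.9]
grip_width: -0.0001
grasp_force: 1.5
```

```bash
python3 - <<'E'
from h import *
c=bot.camera("wrist");P=cloud(c)
o=bot.get_obs();print(o["clock"],o["eef_pos"],o["ft_force"])
a=bot.camera("scene")["image"]
save("w5",np.vstack([cv2.resize(c["image"][220:340,240:400],None,fx=2.5,fy=2.5,interpolation=2),cv2.resize(a[280:340,250:330],None,fx=5,fy=5,interpolation=2)]))
E
```

```text
6.35 [0.47276882 0.01161343 0.05809494] [0.19654735 1.39917978 3.15164578]
```

View pics/w5.png

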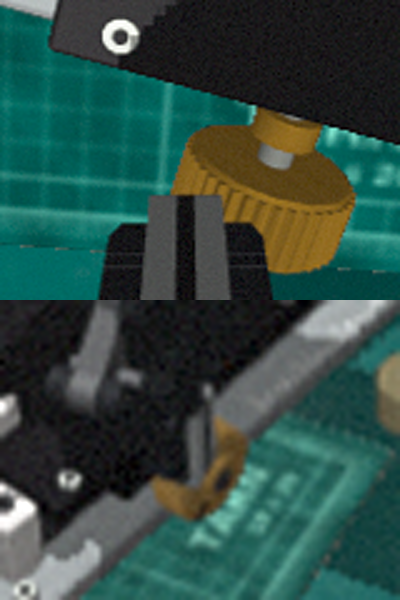

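Emit:
drive_tool:
  slide:
    - [0, 0, -0.03]
    - [-0.0312, 0.1076, -0.03]
    - [-0.0312, 0.1076, 0.001]
    - [-0.0279, 0.0961, -0.0025]
    - [-0.0212, 0.073, -0.0052]
    - [-0.0123, 0.0423, -0.0052]
    - [-0.0045, 0.0154, -0.0035]
    - [0, 0, 0.0015]
  rotation:
    - [0, 0, 0]
    - [0, 0, 0]
    - [0, 0, 0]
    - [0, 0, 0]
    - [0, 0, 0]
    - [0, 0, 0]
    - [0, 0, 0]
    - [0, 0, 0]

```text
clock: 7.4
eef_pos: [0.4726, 0.0113, 0.0582]
tool_rot: [0.999, 0.048, 0.0, -0.0]
ft_force: [-1.8, -0.1, 4.6]
grip_width: 0.0001
grasp_force: 2.3
```

Emit:
drive_tool:
  slide:
    - [0, 0, -0.03]
    - [-0.0312, 0.1076, -0.03]
    - [-0.0312, 0.1076, 0.0]
    - [-0.0279, 0.0961, -0.004]
    - [-0.0212, 0.073, -0.0065]
    - [-0.0123, 0.0423, -0.0065]
    - [-0.0045, 0.0154, -0.0045]
    - [0, 0, 0]
  rotation:
    - [0, 0, 0]
    - [0, 0, 0]
    - [0, 0, 0]
    - [0, 0, 0]
    - [0, 0, 0]
    - [0, 0, 0]
    - [0, 0, 0]
    - [0, 0, 0]

```text
clock: 8.4
eef_pos: [0.4726, 0.0114, 0.0583]
tool_rot: [0.999, 0.048, 0.0, -0.0]
ft_force: [-0.3, 0.5, 5.3]
grip_width: -0.0
grasp_force: 2.4
```

Emit:
drive_tool:
  slide:
    - [0, 0, -0.03]
    - [-0.0312, 0.1076, -0.03]
    - [-0.0312, 0.1076, 0.0]
    - [-0.0279, 0.0961, -0.004]
    - [-0.0212, 0.073, -0.0065]
    - [-0.0123, 0.0423, -0.0065]
    - [-0.0045, 0.0154, -0.0045]
    - [0, 0, 0]
  rotation:
    - [0, 0, 0]
    - [0, 0, 0]
    - [0, 0, 0]
    - [0, 0, 0]
    - [0, 0, 0]
    - [0, 0, 0]
    - [0, 0, 0]
    - [0, 0, 0]

```text
clock: 9.4
eef_pos: [0.4726, 0.0115, 0.0583]
tool_rot: [0.999, 0.048, 0.0, -0.0]
ft_force: [-1.6, 0.4, 6.2]
grip_width: -0.0003
grasp_force: 2.7
```

```bash
python3 - <<'E'
from h import *
c=bot.camera("wrist");P=cloud(c)
o=bot.get_obs();print(o["clock"],o["eef_pos"],o["ft_force"])
save("w6",cv2.resize(c["image"][220:340,240:400],None,fx=4,fy=4,interpolation=2))
E
```

```text
9.45 [0.47283243 0.01195267 0.05808518] [-1.1245998   1.5152627   4.88278045]
```

View pics/w6.png

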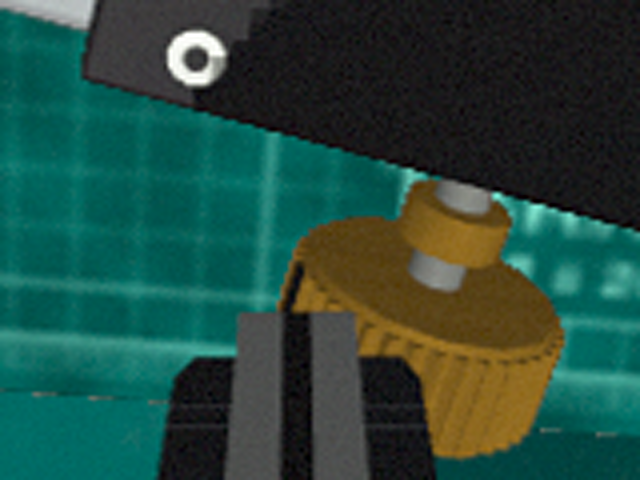

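```bash
python3 - <<'E'
from h import *
c=bot.camera("wrist");P=cloud(c);V=c["image"].max(-1)
o=np.array([.5388,-.0723]);by=np.array([.188,.982])
for r in (286,288,290,292,294):
  for u in range(308,320):
    p=P[r,u]; 
    if V[r,u]<75: s=(p[:2]-o)@by-.055; print(r,u,p.round(4),round(s,4),round(p[2]-.043,4),"th",round(np.arctan2(s,p[2]-.043),2))
E
```

```text
286 314 [0.4807 0.013  0.0468] 0.0179 0.0038 th 1.36
286 315 [0.4807 0.0125 0.0468] 0.0174 0.0038 th 1.36
286 316 [0.481  0.012  0.0473] 0.0169 0.0043 th 1.32
288 313 [0.4787 0.0133 0.0452] 0.0178 0.0022 th 1.45
288 314 [0.4798 0.0129 0.0474] 0.0176 0.0044 th 1.32
288 315 [0.4798 0.0124 0.0473] 0.0171 0.0043 th 1.32
288 316 [0.4805 0.012  0.0487] 0.0168 0.0057 th 1.25
290 313 [0.4782 0.0133 0.0464] 0.0176 0.0034 th 1.38
290 314 [0.4793 0.0129 0.0485] 0.0175 0.0055 th 1.27
290 315 [0.4788 0.0123 0.0475] 0.0168 0.0045 th 1.31
292 312 [0.4767 0.0137 0.0458] 0.0177 0.0028 th 1.42
292 313 [0.4781 0.0133 0.0485] 0.0176 0.0055 th 1.27
292 314 [0.4781 0.0128 0.0484] 0.0171 0.0054 th 1.26
294 311 [0.4757 0.0141 0.0462] 0.018 0.0032 th 1.39
294 312 [0.4762 0.0136 0.047 ] 0.0176 0.004 th 1.34
294 313 [0.4765 0.0131 0.0475] 0.0172 0.0045 th 1.31
```

Emit:
drive_tool:
  slide:
    - [0, 0, -0.03]
    - [-0.0312, 0.1076, -0.03]
    - [-0.0312, 0.1076, 0.0]
    - [-0.0279, 0.0961, -0.004]
    - [-0.0212, 0.073, -0.0065]
    - [-0.0123, 0.0423, -0.0065]
    - [-0.0045, 0.0154, -0.0045]
    - [0, 0, 0]
  rotation:
    - [0, 0, 0]
    - [0, 0, 0]
    - [0, 0, 0]
    - [0, 0, 0]
    - [0, 0, 0]
    - [0, 0, 0]
    - [0, 0, 0]
    - [0, 0, 0]

```text
clock: 10.5
eef_pos: [0.4723, 0.0117, 0.0583]
tool_rot: [0.999, 0.048, 0.0, -0.001]
ft_force: [-2.0, 1.6, 6.7]
grip_width: 0.0002
grasp_force: 3.1
```

Emit:
drive_tool:
  slide:
    - [0, 0, -0.03]
    - [-0.0312, 0.1076, -0.03]
    - [-0.0312, 0.1076, 0.0]
    - [-0.0279, 0.0961, -0.004]
    - [-0.0212, 0.073, -0.0065]
    - [-0.0123, 0.0423, -0.0065]
    - [-0.0045, 0.0154, -0.0045]
    - [0, 0, 0]
  rotation:
    - [0, 0, 0]
    - [0, 0, 0]
    - [0, 0, 0]
    - [0, 0, 0]
    - [0, 0, 0]
    - [0, 0, 0]
    - [0, 0, 0]
    - [0, 0, 0]

```text
clock: 11.5
eef_pos: [0.4724, 0.0117, 0.0584]
tool_rot: [0.999, 0.048, 0.0, -0.001]
ft_force: [-2.6, 1.1, 6.5]
grip_width: -0.0002
grasp_force: 3.2
```

Emit:
drive_tool:
  slide:
    - [0, 0, -0.03]
    - [-0.0312, 0.1076, -0.03]
    - [-0.0312, 0.1076, 0.0]
    - [-0.0279, 0.0961, -0.004]
    - [-0.0212, 0.073, -0.0065]
    - [-0.0123, 0.0423, -0.0065]
    - [-0.0045, 0.0154, -0.0045]
    - [0, 0, 0]
  rotation:
    - [0, 0, 0]
    - [0, 0, 0]
    - [0, 0, 0]
    - [0, 0, 0]
    - [0, 0, 0]
    - [0, 0, 0]
    - [0, 0, 0]
    - [0, 0, 0]

```text
clock: 12.5
eef_pos: [0.4724, 0.0117, 0.0583]
tool_rot: [0.999, 0.048, 0.0, -0.001]
ft_force: [-2.4, 1.1, 6.6]
grip_width: -0.0002
grasp_force: 3.2
```

Emit:
drive_tool:
  slide:
    - [0, 0, -0.02]
    - [0, 0, -0.06]
    - [0, 0, -0.1]
    - [0, 0, -0.14]
    - [0, 0, -0.18]
    - [0, 0, -0.18]
    - [0, 0, -0.18]
    - [0, 0, -0.18]
  rotation:
    - [0, 0, 0]
    - [0, 0, 0]
    - [0, 0, 0]
    - [0, 0, 0]
    - [0, 0, 0]
    - [0, 0, 0]
    - [0, 0, 0]
    - [0, 0, 0]

```text
clock: 13.5
eef_pos: [0.4719, 0.0105, 0.1021]
tool_rot: [0.999, 0.047, -0.001, -0.0]
ft_force: [0.2, -0.3, -0.0]
grip_width: -0.0001
grasp_force: 0.0
```

```bash
python3 - <<'E'
from h import *
c=bot.camera("wrist");P=cloud(c)
o=bot.get_obs();print(o["clock"],o["eef_pos"],o["ft_force"],o["joint_pos"].round(3));print(R.from_quat(o["tool_rot"]).as_matrix().round(3))
im=c["image"];V=im.max(-1);g=np.array([.5388,-.0723]);by=np.array([.188,.982]);bx=np.array([.982,-.188])
q=(P[...,:2]-g);s=q@by-.055;t=q@bx;z=P[...,2]-.043
k=(V<75)&(abs(s)<.019)&(t>-.088)&(t<-.074)&(z>0)&(np.hypot(s,z)>.015)&(np.hypot(s,z)<.021)
v,u=np.nonzero(k);print(k.sum(),u.mean(),v.mean(),np.median(np.arctan2(s,z)[k]))
save("w7",im)
E
```

```text
13.55 [0.47190024 0.01048264 0.10216855] [-0.58493345 -0.41138219  0.05854306] [ 0.022  0.288 -0.289  0.995 -0.     3.069]
[[ 0.996  0.095 -0.001]
 [ 0.095 -0.996 -0.   ]
 [-0.001 -0.    -1.   ]]
72 323.5 278.0 0.4352730628780081
```

View pics/w7.png

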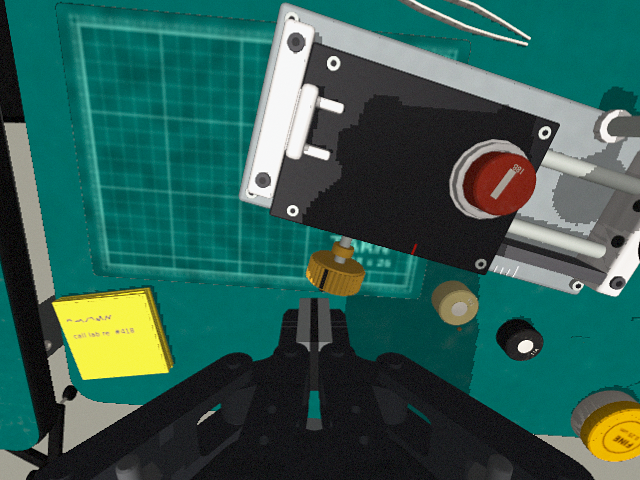

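Emit:
drive_tool:
  slide:
    - [0.04, -0.02, 0]
    - [0.1, -0.05, 0]
    - [0.18, -0.08, 0]
    - [0.26, -0.1, 0]
    - [0.32, -0.12, 0]
    - [0.364, -0.12, 0]
    - [0.364, -0.12, 0]
    - [0.364, -0.12, 0]
  rotation:
    - [0, 0, -0.1]
    - [0, 0, -0.25]
    - [0, 0, -0.4]
    - [0, 0, -0.55]
    - [0, 0, -0.7]
    - [0, 0, -0.85]
    - [0, 0, -1]
    - [0, 0, -1]

```text
clock: 14.55
eef_pos: [0.5598, 0.049, 0.102]
tool_rot: [0.956, 0.293, -0.001, -0.0]
ft_force: [-0.2, 0.0, -1.0]
grip_width: 0.0001
grasp_force: 0.0
```

Emit:
drive_tool:
  slide:
    - [0, 0, 0]
    - [0, 0, 0]
    - [0, 0, 0]
    - [0, 0, 0]
    - [0, 0, 0]
    - [0, 0, 0]
    - [0, 0, 0]
    - [0, 0, 0]
  rotation:
    - [0, 0, -0.1]
    - [0, 0, -0.25]
    - [0, 0, -0.4]
    - [0, 0, -0.55]
    - [0, 0, -0.7]
    - [0, 0, -0.85]
    - [0, 0, -1]
    - [0, 0, -1]

```text
clock: 15.55
eef_pos: [0.5598, 0.0489, 0.1024]
tool_rot: [0.854, 0.52, -0.0, -0.0]
ft_force: [0.9, -0.0, 0.6]
grip_width: 0.0001
grasp_force: 0.0
```

Emit:
drive_tool:
  slide:
    - [0, 0, 0]
    - [0, 0, 0]
    - [0, 0, 0]
    - [0, 0, 0]
    - [0, 0, 0]
    - [0, 0, 0]
    - [0, 0, 0]
    - [0, 0, 0]
  rotation:
    - [0, 0, -0.1]
    - [0, 0, -0.25]
    - [0, 0, -0.4]
    - [0, 0, -0.5]
    - [0, 0, -0.56]
    - [0, 0, -0.56]
    - [0, 0, -0.56]
    - [0, 0, -0.56]

```text
clock: 16.55
eef_pos: [0.56, 0.049, 0.1026]
tool_rot: [0.773, 0.634, -0.0, -0.0]
ft_force: [-0.4, -1.5, -0.4]
grip_width: -0.0001
grasp_force: 0.0
```

```bash
python3 - <<'E'
from h import *
c=bot.camera("wrist");P=cloud(c)
o=bot.get_obs();T=R.from_quat(o["tool_rot"]).as_matrix();print(o["clock"],o["eef_pos"],o["ft_force"],o["joint_pos"].round(3));print(T.round(3))
g=np.array([.5388,-.0723]);by=np.array([.188,.982]);bx=np.array([.982,-.188])
e=o["eef_pos"][:2];print("tool in base",(e-g)@bx,(e-g)@by)
for n,(w) in {"tab":[.5558,.0293]}.items(): print(n,(np.array(w)-g)@bx,(np.array(w)-g)@by)
q=P[...,:2]-g;k=(P[...,2]>.07)&(P[...,2]<.085)&(abs(q@by-.1)<.03)&(abs(q@bx)<.04)
print(k.sum(),np.nanpercentile((q@bx)[k],[1,50,99]),np.nanpercentile((q@by)[k],[1,50,99]))
save("w8",c["image"])
E
```

```text
16.6 [0.56002831 0.04895723 0.10256429] [ 0.5876013  -0.6004828  -0.21475307] [ 0.087  0.448 -0.045  1.078  0.     1.854]
[[ 0.195  0.981 -0.   ]
 [ 0.981 -0.195  0.   ]
 [ 0.    -0.    -1.   ]]
tool in base -0.0019501568448311902 0.12306552120449861
tab -0.002406799999999985 0.1029672
10 [0.01507086 0.01555589 0.0157161 ] [0.0979344  0.10016568 0.10152631]
```

View pics/w8.png

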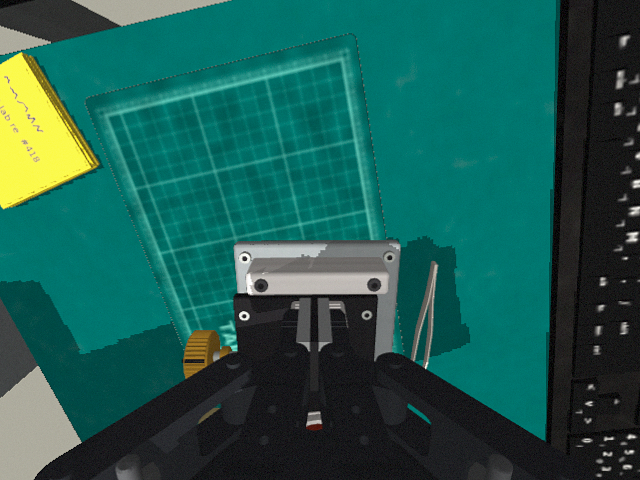

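Emit:
drive_tool:
  slide:
    - [0, 0, 0.03]
    - [0, 0, 0.08]
    - [0, 0, 0.13]
    - [0, 0, 0.168]
    - [0, 0, 0.168]
    - [-0.012, 0, 0.168]
    - [-0.024, 0, 0.168]
    - [-0.036, 0, 0.168]
  rotation:
    - [0, 0, 0]
    - [0, 0, 0]
    - [0, 0, 0]
    - [0, 0, 0]
    - [0, 0, 0]
    - [0, 0, 0]
    - [0, 0, 0]
    - [0, 0, 0]

```text
clock: 17.6
eef_pos: [0.5586, 0.0398, 0.0611]
tool_rot: [0.773, 0.634, 0.0, 0.0]
ft_force: [-0.5, -0.4, 0.2]
grip_width: -0.0001
grasp_force: 0.0
```

Emit:
drive_tool:
  slide:
    - [-0.015, 0, 0]
    - [-0.035, 0, 0]
    - [-0.055, 0, 0]
    - [-0.075, 0, 0]
    - [-0.095, 0, 0]
    - [-0.115, 0, 0]
    - [-0.135, 0, 0]
    - [-0.155, 0, 0]
  rotation:
    - [0, 0, 0]
    - [0, 0, 0]
    - [0, 0, 0]
    - [0, 0, 0]
    - [0, 0, 0]
    - [0, 0, 0]
    - [0, 0, 0]
    - [0, 0, 0]

```text
clock: 18.6
eef_pos: [0.5508, 0.0018, 0.0606]
tool_rot: [0.773, 0.635, 0.0, 0.0]
ft_force: [2.8, 1.7, 0.7]
grip_width: 0.0002
grasp_force: 1.1
```

Emit:
drive_tool:
  slide:
    - [-0.02, 0, 0]
    - [-0.04, 0, 0]
    - [-0.06, 0, 0]
    - [-0.08, 0, 0]
    - [-0.1, 0, 0]
    - [-0.12, 0, 0]
    - [-0.135, 0, 0]
    - [-0.145, 0, 0]
  rotation:
    - [0, 0, 0]
    - [0, 0, 0]
    - [0, 0, 0]
    - [0, 0, 0]
    - [0, 0, 0]
    - [0, 0, 0]
    - [0, 0, 0]
    - [0, 0, 0]

```text
clock: 19.6
eef_pos: [0.5434, -0.0337, 0.0605]
tool_rot: [0.773, 0.634, -0.0, -0.0]
ft_force: [1.8, 1.7, -0.3]
grip_width: 0.0001
grasp_force: 1.1
```

Emit:
drive_tool:
  slide:
    - [-0.003, 0, 0]
    - [-0.005, 0, 0]
    - [-0.007, 0, 0]
    - [-0.009, 0, 0]
    - [-0.01, 0, 0]
    - [-0.01, 0, 0]
    - [-0.01, 0, 0]
    - [-0.01, 0, 0]
  rotation:
    - [0, 0, 0]
    - [0, 0, 0]
    - [0, 0, 0]
    - [0, 0, 0]
    - [0, 0, 0]
    - [0, 0, 0]
    - [0, 0, 0]
    - [0, 0, 0]

```text
clock: 20.6
eef_pos: [0.5433, -0.034, 0.0606]
tool_rot: [0.772, 0.635, 0.001, -0.001]
ft_force: [1.3, 7.0, -0.8]
grip_width: 0.0002
grasp_force: 3.8
```

Emit:
drive_tool:
  slide:
    - [0.02, 0, 0]
    - [0.06, 0, 0]
    - [0.1, 0, 0]
    - [0.14, 0, 0]
    - [0.16, 0, -0.1]
    - [0.16, 0, -0.25]
    - [0.16, 0, -0.4]
    - [0.16, 0, -0.4]
  rotation:
    - [0, 0, 0]
    - [0, 0, 0]
    - [0, 0, 0]
    - [0, 0, 0]
    - [0, 0, 0]
    - [0, 0, 0]
    - [0, 0, 0]
    - [0, 0, 0]

```text
clock: 21.6
eef_pos: [0.5535, 0.0038, 0.1642]
tool_rot: [0.773, 0.635, 0.003, 0.002]
ft_force: [-0.3, 0.2, -0.0]
grip_width: 0.0002
grasp_force: 0.0
```

```bash
python3 - <<'E'
from h import *
c=bot.camera("scene");save("s9",cv2.resize(c["image"][200:350,200:360],None,fx=4,fy=4,interpolation=2))
P=cloud(bot.camera("top"));g=np.array([.5388,-.0723]);by=np.array([.188,.982]);bx=np.array([.982,-.188]);q=P[...,:2]-g
k=(P[...,2]>.066)&(P[...,2]<.09)&(abs(q@by-.028)<.04)&(abs(q@bx)<.03)
print(k.sum(),np.median((q@by)[k]),np.median((q@bx)[k]))
o=bot.get_obs();print(o["clock"],o["eef_pos"],o["ft_force"],o["joint_vel"].round(3))
E
```

```text
61 0.024110981751813136 -0.0010776827686514267
21.7 [0.5510073  0.00365414 0.1605793 ] [-0.41092997  0.29447277 -0.43922776] [-0.004  0.021 -0.033 -0.001 -0.    -0.001]
```

View pics/s9.png

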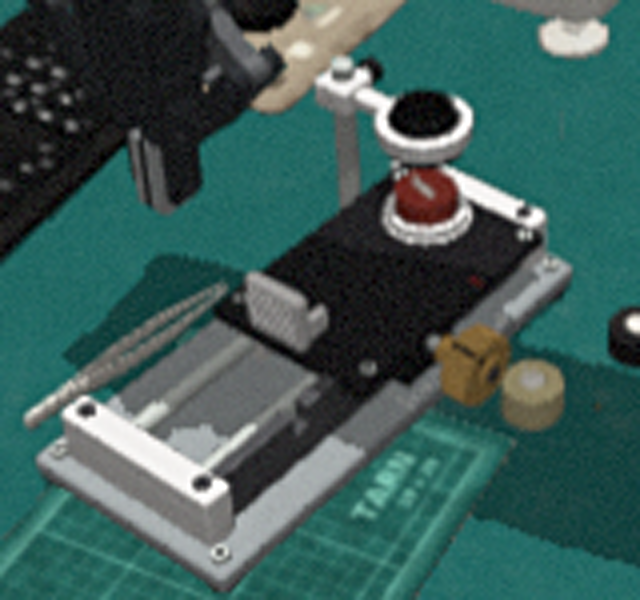

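```bash
python3 -c "
from workcell import bot
print(bot.job_done())"
```

```text
the job is handed in; nothing more can be done
None
```

The job is handed in at about 22 s of the 67 s: the lock wheel is backed off about 13.0 rad (just over two turns) and the carriage sits at the far stop (about 75 mm measured). The specimen is in its nest under the magnifier, and the arm is clear; no verdict came back.

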